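# Test the repaired wireless doorbell set

### The arm

A 7-joint arm with a two-finger parallel gripper is mounted at the origin on the work surface. World frame = base frame: x ahead of the robot, y to its left, z up, the work surface at z = 0. Lengths are in m, angles in rad, forces in N, time in s.
With the tool pointing down it reaches from about 0.4 to 0.85 m from the base axis. Payload 4.5 kg.
Tool frame: the origin (TCP) lies midway between the tips of the shut fingers; the grasp point (between the pads) lies 19 mm behind it; z points along the fingers, y is the line along which they close (so a half turn about z gives the same grasp; the last joint's range is limited). The gripper opens to 88 mm and grips with 3 to 60 N. Pads are 18 mm wide; open, the fingers measure 123 mm over their backs; the gripper's body (75 mm by 187 mm) begins 45 mm behind the grasp point.
Start: joints at [1.267, 0.689, -0.195, 1.565, 0.157, 0.902, -0.215], TCP at [0.207, -0.59, 0.239] pointing down, gripper open.
Joint ranges: [-3.01, 3.01], [-0.46, 2.08], [-1.47, 1.51], [0.13, 2.56], [-1, 4.14], [0.04, 2.09], [-2.66, 2.66]. Speed limits (rad/s): [2.57, 2.57, 3.14, 3.14, 3.14, 3.14, 3.14].

### API

Orientations are given as a 3x3 rotation matrix whose columns are the frame's x, y, z axes.
In Python, from cell import ctrl gives the robot as it stands.
- The arm moves only by the tool step_arm, never from a script. Its argument "targets" is a list of rows, each an object with "linear": the shift along the tool's x, y, z in m, a list of three; "rotation": the turn, a rotation vector about the tool's x, y, z in degrees, a list of three; "grip": the opening, from 0 (shut) to 1 (fully open). A call has 1 to 5 rows; each row is the pose to reach, as a shift and turn from the pose commanded when the call began, along the tool's axes at that moment; what a row does not reach only later rows make up. A row lasts 1/8 s, in which the tool goes at most 62.5 mm and 10.7 degrees, less where a joint would pass 70% of its speed; a pose out of reach is approached as far as the arm can. A call with a gripper value outside its range is refused whole. The fingers move at their own pace and stop on an object; "newtons" is the grip in N (left out, the last holds). Time passes only in rows, so rows that repeat a pose let the fingers close. It gives the time, the measured TCP pose, the force, the opening and the grip force at its end, in the units of the state.
- ctrl.read_state(): the state, without advancing time (a new reading comes with each control period).
- ctrl.capture(name): name is "scene" or "top" or "wrist"; returns the picture (420x560x3 uint8, red, green, blue); there is no depth.
- ctrl.camera_params(name): a dict with "fovy" (degrees; the focal length in pixels is half the picture's height over the tangent of half this angle, whatever the lens; pixels are square), "cx", "cy" (the principal point, pixels), "cam_to_world" (4x4, takes a point from camera to world coordinates). Camera axes: x right, y down, z forward; pixel columns grow to the right and rows downward; lengths in m; the calibration is good to about 2 mm. A picture is of the moment at which its call begins: read the wrist's pose just before it. camera_params takes no time and is no camera call; for the wrist camera it gives the pose at the moment of the call.
- ctrl.job_done(): hands the job in; it is judged then, once.
The state is a dict: "t": time; "joints": joint angles; "dq": joint speeds; "effort": joint torques, N m; "ee_pos": TCP position; "tool_rot": TCP orientation; "ft_force": force on the tool from outside, world axes, zero at the start; "moment": the same for the moment, N m; "gripper_width": finger opening in m; "finger_force": force on a finger pad.
Only numpy, scipy, OpenCV 4.12 (cv2) and the standard library are available. Lean on these libraries where they do the work, as an engineer would, in place of code of your own. Each camera call takes 0.05 s, during which the arm holds its last target. There are 200 camera calls.

### The job

Test the repaired wireless doorbell set with light fingertip presses: press the long bar key on the chime all the way down so that it stays down, then the square key on the repeater likewise, and only then press the round button on the bell push fully in and let it spring back. Press gently and do not pick up, shove or tip anything; leave the radio's key up, and leave the other things on the bench where they stand.

Things in the scene. Friction and masses are not known exactly. Their poses are not given: they have to be found in the camera images.
- chime: door chime, a white plastic box 80 (x) by 110 (y) by 50 high, with sound slots on top and one long bar key on top, centred at x -20, y 0. Sizes in mm. It is loose on the bench; origin: centre of its underside.
- chime_key_top (a point): centre of the top of the chime's long grey bar key, 20 (x) by 56 (y), standing 14 above the box when up (64 above the bench), 6 above it when down. Moves with the key. Sizes in mm.
- chime_key (a joint): travel of the chime's key in m: 0 up (off, as at the start), 0.008 fully down (on). Takes about 3 N downward and stays where it is left.
- repeater: signal repeater, a white plastic box 90 by 90 by 36 high with two black stub aerials 10 thick at its +x corners (x 35, y +-34), their tips 89 above the bench; one square key on top, centred at x -12, y 0. Sizes in mm. It is loose on the bench; origin: centre of its underside.
- repeater_key_top (a point): centre of the top of the repeater's square grey key, 26 by 26, standing 14 above the box when up (50 above the bench), 6 above it when down. Moves with the key. Sizes in mm.
- repeater_key (a joint): travel of the repeater's key in m: 0 up (off, as at the start), 0.008 fully down (on). Takes about 3 N downward and stays where it is left.
- bellpush: bell push, a flat white plastic unit 100 (x) by 60 (y) by 28 high with a paper name field at its +x end and one round button on top, centred at x -18, y 0. Sizes in mm. It is loose on the bench; origin: centre of its underside.
- bell_button_top (a point): centre of the top of the bell push's round grey button, 26 across, standing 14 above the unit (42 above the bench) when out, 6 above it when fully in. Moves with the button. Sizes in mm.
- bell_button (a joint): travel of the bell button in m: 0 out, 0.008 fully in. Sprung: about 4 N holds it fully in, and it comes back out when let go.
- radio: portable radio, black, 60 (x) by 180 (y) by 90 high, with a bar key 20 by 40 on top at x 0, y 50, standing 14 above it. Not part of the job. Sizes in mm. It is loose on the bench; origin: centre of its underside.
- radio_key (a joint): travel of the radio's key in m: 0 up (off), 0.008 down. To be left up.
- jar: glass jar with a steel lid, 64 across, 85 high. Bystander. Sizes in mm. It is loose on the bench; origin: centre of its underside.
- driver: loudspeaker driver lying cone up, 80 across, 46 high. Bystander. Sizes in mm. It is loose on the bench; origin: centre of its underside.
- screwdriver: screwdriver lying on the bench, 170 long along its x. Bystander; origin at its underside. Sizes in mm.
- tape: roll of black tape lying flat, 80 across, 19 high. Bystander. Sizes in mm. It is loose on the bench; origin: centre of its underside.
- tray: open aluminium parts tray 75 by 100 by 25 high. Bystander. Sizes in mm. It is loose on the bench; origin: centre of its underside.
- cell: large battery cell standing on end, 33 across, 61 high. Bystander. Sizes in mm. It is loose on the bench; origin: centre of its underside.
- spool: steel spool standing on end, 36 across, 40 high. Bystander. Sizes in mm. It is loose on the bench; origin: centre of its underside.

How it is judged:
By the outcome, as a careful person would: the job done as asked, in the order asked, and still so for the second after the job is handed in, with the robot touching nothing.
It also fails if it takes over 51 s, if anything falls off the work surface, if the arm or the gripper's body presses on something with over 40 N, if the wrist force passes 120 N, or if a joint passes its speed limit or range.

## Working session

There is one attempt and no reset: what is moved stays moved. The work goes in short steps, Python scripts to look and compute and a tool call to move; the robot and the scene stay as the last step left them, time stands still between calls to the robot, and variables do not carry over. Pictures are saved under pics/ and viewed, at most 10 in all, crops included, and the job is handed in when it is done.

Besides the shell and the picture viewer there is one more tool, called after "Call:" in YAML: its name, and indented under it one key for each argument. step_arm: Moves the arm, as the interface text tells. Its arguments: {"type":"object","properties":{"targets":{"type":"array","items":{"type":"object","properties":{"linear":{"type":"array","items":{"type":"number"}},"rotation":{"type":"array","items":{"type":"number"}},"grip":{"type":"number"}}}},"newtons":{"type":"number"}},"required":["targets"]}

```bash
mkdir -p pics
python3 - <<'E'
from cell import ctrl
import cv2
s=ctrl.read_state();print(s['t'],s['ee_pos'],s['tool_rot'],s['gripper_width'])
for n in('top','scene'):
    im=ctrl.capture(n);cv2.imwrite(f'pics/{n}0.png',im[:,:,::-1]);print(n,ctrl.camera_params(n))
E
```

```text
0.0 [ 0.20685553 -0.58910553  0.23790007] [[ 9.43469975e-01  3.31457156e-01 -7.48742176e-04]
 [ 3.31457969e-01 -9.43468480e-01  1.68589786e-03]
 [-1.47611733e-04 -1.83877057e-03 -9.99998299e-01]] 0.08833736438668457
top {'fovy': 48.98408246526526, 'cx': 275.12763083002034, 'cy': 211.21794532425997, 'cam_to_world': array([[-0.02521339, -0.98824645,  0.15077546,  0.4007092 ],
       [-0.99967979,  0.02460107, -0.00592534,  0.01259789],
       [ 0.00214646, -0.15087658, -0.98855028,  1.10372491],
       [ 0.        ,  0.        ,  0.        ,  1.        ]])}
scene {'fovy': 44.55107464314871, 'cx': 282.61219384969945, 'cy': 206.2384381990729, 'cam_to_world': array([[ 0.77743403,  0.44962865, -0.43980724,  1.0803301 ],
       [ 0.62895785, -0.5589726 ,  0.54033475, -0.60634867],
       [-0.00289021, -0.69669484, -0.71736179,  0.91650873],
       [ 0.        ,  0.        ,  0.        ,  1.        ]])}
```

View pics/top0.png

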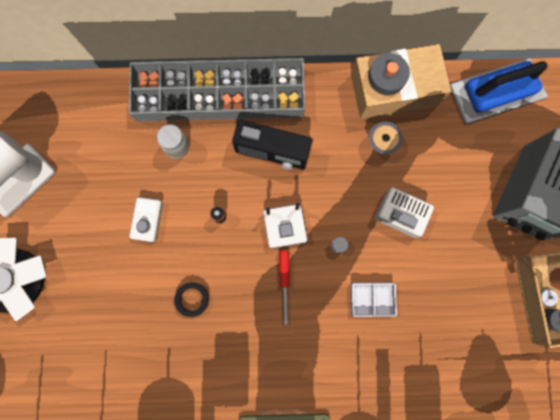

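View pics/scene0.png

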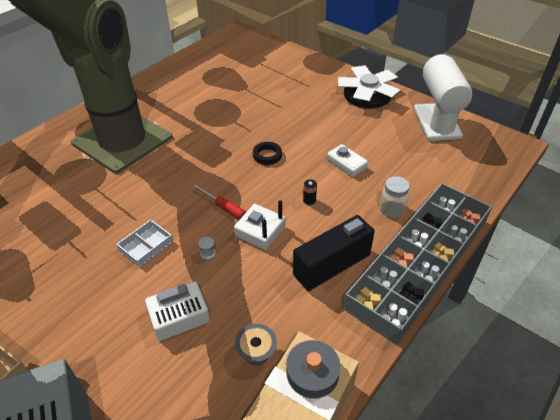

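The top view shows the chime at (405,213), the repeater at (285,227), the bell push at (146,220), and the radio at (272,142). The scene view shows them at (177,310), (260,226), (347,160) and (334,250). Next I'll zoom in on the keys.

Run:
```python
import cv2,numpy as np
def tile(n,u,v):
    im=cv2.imread(f'pics/{n}0.png')[v-25:v+25,u-25:u+25]
    im=cv2.resize(im,(260,260),interpolation=cv2.INTER_CUBIC)
    for k in range(0,50,10):
        p=int(k*5.2);cv2.putText(im,str(u-25+k),(p,9),0,.3,(0,255,255),1);cv2.putText(im,str(v-25+k),(0,p+9),0,.3,(0,255,255),1)
        cv2.line(im,(p,0),(p,3),(0,255,0));cv2.line(im,(0,p),(3,p),(0,255,0))
    return im
a=np.hstack([tile('top',405,213),tile('top',285,227),tile('top',146,220)])
b=np.hstack([tile('scene',177,308),tile('scene',260,224),tile('scene',347,158)])
cv2.imwrite('pics/z.png',np.vstack([a,b]))
```

```text
(no output)
```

View pics/z.png

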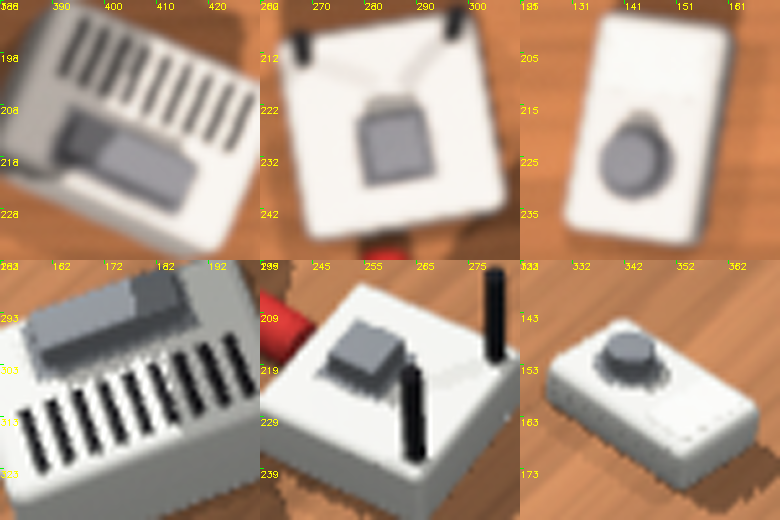

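In the crops, the key tops are at top (404.4,218.2), (286.2,229.9), (142,225.4) and at scene (172.2,292.2), (255.6,215.7), (343.3,149.3), in the order chime, repeater, bell push. I'll triangulate these and cross-check them with rays onto the known planes.

```bash
cat > h.py <<'E'
from cell import ctrl
import numpy as np
def ray(n,u,v):
    p=ctrl.camera_params(n);f=210/np.tan(np.radians(p['fovy']/2));T=p['cam_to_world']
    d=T[:3,:3]@[(u-p['cx'])/f,(v-p['cy'])/f,1];return T[:3,3],d/np.linalg.norm(d)
def plane(n,u,v,z):
    o,d=ray(n,u,v);return o+d*(z-o[2])/d[2]
def tri(*obs):
    A=np.zeros((3,3));b=np.zeros(3);R=[ray(*x) for x in obs]
    for o,d in R:
        M=np.eye(3)-np.outer(d,d);A+=M;b+=M@o
    x=np.linalg.solve(A,b);return x,[np.linalg.norm(np.cross(x-o,d)) for o,d in R]
E
python3 - <<'E'
from h import *
np.set_printoptions(precision=4,suppress=True)
for k,z,t,s in(('chime',.064,(404.4,218.2),(172.2,292.2)),('rep',.05,(286.2,229.9),(255.6,215.7)),('bell',.042,(142,225.4),(343.3,149.3))):
    print(k,plane('top',*t,z),plane('scene',*s,z),*tri(('top',*t),('scene',*s)))
# box top corners in top view
o={'rep':((260,202),[(22,42),(210,10),(245,208),(52,240)],.036),'bell':((121,195),[(82,12),(212,25),(180,245),(46,222)],.028)}
for k,((a,b),c,z) in o.items():
    P=np.array([plane('top',a+x/5.2,b+y/5.2,z) for x,y in c]);print(k,P.mean(0),'\n',P[:,:2],np.linalg.norm(np.diff(P,axis=0),axis=1))
print('radio',[plane('top',u,v,.09)[:2] for u,v in((238,115),(312,137),(304,167),(234,145))])
print('jar',plane('top',171,136,.085),'cell',plane('top',218,213,.061),'spool',plane('top',340,244,.04))
print('chime key ends',[plane('top',380+x/5.2,188+y/5.2,.064)[:2] for x,y in((68,136),(187,182))])
E
```

```text
chime [ 0.5359 -0.2876  0.064 ] [ 0.5364 -0.2881  0.064 ] [ 0.536  -0.2878  0.0633] [np.float64(3.878495761134984e-05), np.float64(3.878495761131729e-05)]
rep [ 0.5174 -0.0181  0.05  ] [ 0.5196 -0.0166  0.05  ] [ 0.5183 -0.0172  0.0494] [np.float64(0.001275199229507314), np.float64(0.0012751992295075138)]
bell [0.5371 0.3155 0.042 ] [0.5372 0.3181 0.042 ] [0.5376 0.3158 0.0434] [np.float64(0.0008841749496053661), np.float64(0.0008841749496054218)]
rep [ 0.5283 -0.017   0.036 ] 
 [[ 0.5669  0.0317]
 [ 0.5794 -0.0536]
 [ 0.4895 -0.0662]
 [ 0.4774  0.0202]] [0.0861 0.0908 0.0873]
bell [0.5536 0.3103 0.028 ] 
 [[0.6063 0.3331]
 [0.5988 0.2738]
 [0.4988 0.287 ]
 [0.5106 0.3474]] [0.0597 0.1009 0.0615]
radio [array([0.781 , 0.0862]), array([ 0.7244, -0.0819]), array([ 0.6547, -0.0612]), array([0.7099, 0.0962])]
jar [0.7363 0.2406 0.085 ] cell [0.5589 0.137  0.061 ] spool [ 0.4826 -0.1417  0.04  ]
chime key ends [array([ 0.5458, -0.2624]), array([ 0.5242, -0.3131])]
```

Call:
step_arm:
  targets:
    - {"linear": [0.04, -0.017, 0], "rotation": [0, 0, 4], "grip": 0}
    - {"linear": [0.09, -0.038, 0], "rotation": [0, 0, 8], "grip": 0}
    - {"linear": [0.14, -0.06, 0], "rotation": [0, 0, 12], "grip": 0}
    - {"linear": [0.19, -0.081, 0], "rotation": [0, 0, 16], "grip": 0}
    - {"linear": [0.24, -0.102, 0], "rotation": [0, 0, 19.35], "grip": 0}

```text
t: 0.72
ee_pos: [0.4008, -0.4124, 0.2384]
tool_rot: [[1.0, -0.002, -0.0], [-0.002, -1.0, 0.0], [-0.0, -0.0, -1.0]]
ft_force: [0.9, -0.0, 1.0]
gripper_width: 0.0399
finger_force: 0.0
```

Call:
step_arm:
  targets:
    - {"linear": [0.035, -0.032, 0.01], "rotation": [0, 0, 0], "grip": 0}
    - {"linear": [0.07, -0.065, 0.03], "rotation": [0, 0, 0], "grip": 0}
    - {"linear": [0.11, -0.1, 0.06], "rotation": [0, 0, 0], "grip": 0}
    - {"linear": [0.1365, -0.1255, 0.1], "rotation": [0, 0, 0], "grip": 0}
    - {"linear": [0.1365, -0.1255, 0.14], "rotation": [0, 0, 0], "grip": 0}

```text
t: 1.35
ee_pos: [0.5397, -0.2839, 0.0973]
tool_rot: [[1.0, 0.007, 0.003], [0.007, -1.0, 0.002], [0.003, -0.002, -1.0]]
ft_force: [-1.2, -1.0, 0.3]
gripper_width: 0.0005
finger_force: 0.0
```

Call:
step_arm:
  targets:
    - {"linear": [0, 0, 0], "rotation": [0, 0, 0], "grip": 0}
    - {"linear": [0, 0, 0], "rotation": [0, 0, 0], "grip": 0}

```text
t: 1.6
ee_pos: [0.5364, -0.2896, 0.0998]
tool_rot: [[1.0, -0.001, 0.001], [-0.001, -1.0, -0.001], [0.001, 0.001, -1.0]]
ft_force: [0.8, -1.0, 0.2]
gripper_width: 0.0002
finger_force: 0.0
```

Run:
```python
from cell import ctrl
import cv2,numpy as np
s=ctrl.read_state();print(s['t'],s['ee_pos'],s['ft_force'],s['gripper_width'])
a=ctrl.capture('wrist');b=ctrl.capture('scene')[200:410,60:340]
cv2.imwrite('pics/c.png',np.hstack([cv2.resize(a,(400,300)),cv2.resize(b,(400,300))])[:,:,::-1])
```

```text
1.6 [ 0.53635346 -0.28956778  0.09981552] [ 0.80334299 -1.02853293  0.23917503] 0.00023098253081853642
```

View pics/c.png

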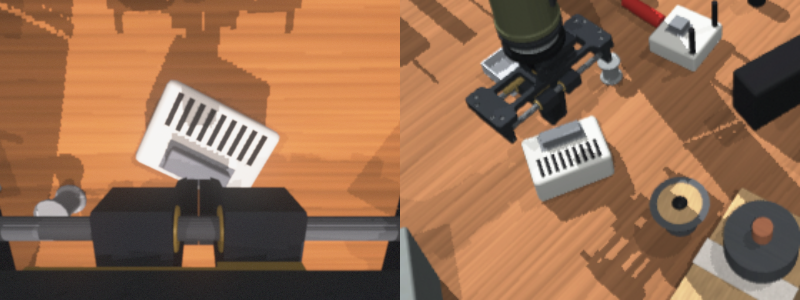

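The wrist view shows the shut fingertips at (198,185), over the middle of the bar key. I'll descend gently.

Call:
step_arm:
  targets:
    - {"linear": [0, 0, 0.015], "rotation": [0, 0, 0], "grip": 0}
    - {"linear": [0, 0, 0.025], "rotation": [0, 0, 0], "grip": 0}
    - {"linear": [0, 0, 0.031], "rotation": [0, 0, 0], "grip": 0}
    - {"linear": [0, 0, 0.034], "rotation": [0, 0, 0], "grip": 0}
    - {"linear": [0, 0, 0.036], "rotation": [0, 0, 0], "grip": 0}

```text
t: 2.33
ee_pos: [0.5359, -0.2882, 0.0628]
tool_rot: [[1.0, 0.0, -0.001], [0.0, -1.0, 0.0], [-0.001, -0.0, -1.0]]
ft_force: [-2.1, 1.0, 2.8]
gripper_width: 0.0008
finger_force: 1.6
```

Call:
step_arm:
  targets:
    - {"linear": [0, 0, 0.001], "rotation": [0, 0, 0], "grip": 0}
    - {"linear": [0, 0, 0.002], "rotation": [0, 0, 0], "grip": 0}
    - {"linear": [0, 0, 0.003], "rotation": [0, 0, 0], "grip": 0}
    - {"linear": [0, 0, 0.004], "rotation": [0, 0, 0], "grip": 0}
    - {"linear": [0, 0, 0.005], "rotation": [0, 0, 0], "grip": 0}

```text
t: 2.95
ee_pos: [0.5362, -0.2884, 0.0577]
tool_rot: [[1.0, 0.0, -0.0], [0.0, -1.0, -0.0], [-0.0, 0.0, -1.0]]
ft_force: [-1.9, 1.7, 2.9]
gripper_width: 0.0006
finger_force: 1.5
```

Call:
step_arm:
  targets:
    - {"linear": [0, 0, 0.001], "rotation": [0, 0, 0], "grip": 0}
    - {"linear": [0, 0, 0.002], "rotation": [0, 0, 0], "grip": 0}
    - {"linear": [0, 0, 0.002], "rotation": [0, 0, 0], "grip": 0}

```text
t: 3.32
ee_pos: [0.5363, -0.2884, 0.0559]
tool_rot: [[1.0, 0.0, 0.0], [0.0, -1.0, -0.0], [0.0, 0.0, -1.0]]
ft_force: [-3.5, 2.2, 5.3]
gripper_width: 0.0
finger_force: 2.5
```

Force is rising, so the key is near its stop. One more millimetre to confirm.

Call:
step_arm:
  targets:
    - {"linear": [0, 0, 0.0005], "rotation": [0, 0, 0], "grip": 0}
    - {"linear": [0, 0, 0.001], "rotation": [0, 0, 0], "grip": 0}
    - {"linear": [0, 0, 0.001], "rotation": [0, 0, 0], "grip": 0}

```text
t: 3.7
ee_pos: [0.5363, -0.2884, 0.0556]
tool_rot: [[1.0, 0.0, 0.0], [0.0, -1.0, -0.0], [0.0, 0.0, -1.0]]
ft_force: [-4.3, 2.4, 10.6]
gripper_width: -0.0001
finger_force: 5.0
```

The key has bottomed: 10.6 N with no further travel. I'll retract straight up.

Call:
step_arm:
  targets:
    - {"linear": [0, 0, -0.005], "rotation": [0, 0, 0], "grip": 0}
    - {"linear": [0, 0, -0.02], "rotation": [0, 0, 0], "grip": 0}
    - {"linear": [0, 0, -0.05], "rotation": [0, 0, 0], "grip": 0}
    - {"linear": [0, 0, -0.09], "rotation": [0, 0, 0], "grip": 0}
    - {"linear": [0, 0, -0.12], "rotation": [0, 0, 0], "grip": 0}

```text
t: 4.32
ee_pos: [0.5373, -0.289, 0.1773]
tool_rot: [[1.0, -0.0, 0.003], [-0.0, -1.0, -0.001], [0.003, 0.001, -1.0]]
ft_force: [0.3, 0.5, -0.4]
gripper_width: 0.0004
finger_force: 0.0
```

Call:
step_arm:
  targets:
    - {"linear": [0, -0.05, 0], "rotation": [0, 0, 0], "grip": 0}
    - {"linear": [-0.005, -0.105, 0], "rotation": [0, 0, 0], "grip": 0}
    - {"linear": [-0.01, -0.16, 0], "rotation": [0, 0, 0], "grip": 0}
    - {"linear": [-0.015, -0.215, 0], "rotation": [0, 0, 0], "grip": 0}
    - {"linear": [-0.018, -0.265, 0], "rotation": [0, 0, 0], "grip": 0}

```text
t: 4.95
ee_pos: [0.5188, -0.0213, 0.1756]
tool_rot: [[1.0, 0.001, 0.002], [0.001, -1.0, 0.0], [0.002, -0.0, -1.0]]
ft_force: [1.0, -0.2, -0.7]
gripper_width: 0.0003
finger_force: 0.0
```

Call:
step_arm:
  targets:
    - {"linear": [0, 0, 0], "rotation": [0, 0, 0], "grip": 0}
    - {"linear": [0, 0, 0], "rotation": [0, 0, 0], "grip": 0}
    - {"linear": [0, 0, 0], "rotation": [0, 0, 0], "grip": 0}

```text
t: 5.32
ee_pos: [0.5186, -0.0254, 0.175]
tool_rot: [[1.0, -0.003, 0.001], [-0.003, -1.0, -0.001], [0.001, 0.001, -1.0]]
ft_force: [-0.1, -0.5, 0.1]
gripper_width: 0.0005
finger_force: 0.0
```

Run:
```python
from cell import ctrl
import cv2,numpy as np
s=ctrl.read_state();print(s['t'],s['ee_pos'],s['ft_force'],s['gripper_width'])
a=cv2.resize(ctrl.capture('wrist'),(400,300));f=ctrl.capture('scene')
t=ctrl.capture('top')
o=cv2.imread('pics/scene0.png')[:,:,::-1]
z=lambda i:cv2.resize(i[270:345,127:227],(400,300),interpolation=cv2.INTER_CUBIC)
cv2.imwrite('pics/d.png',np.vstack([np.hstack([a,cv2.resize(t[150:300,230:430],(400,300))]),np.hstack([z(o),z(f)])])[:,:,::-1])
```

```text
5.325 [ 0.51858196 -0.02535768  0.17500745] [-0.12136364 -0.45135568  0.05255795] 0.00048134919082204697
```

View pics/d.png

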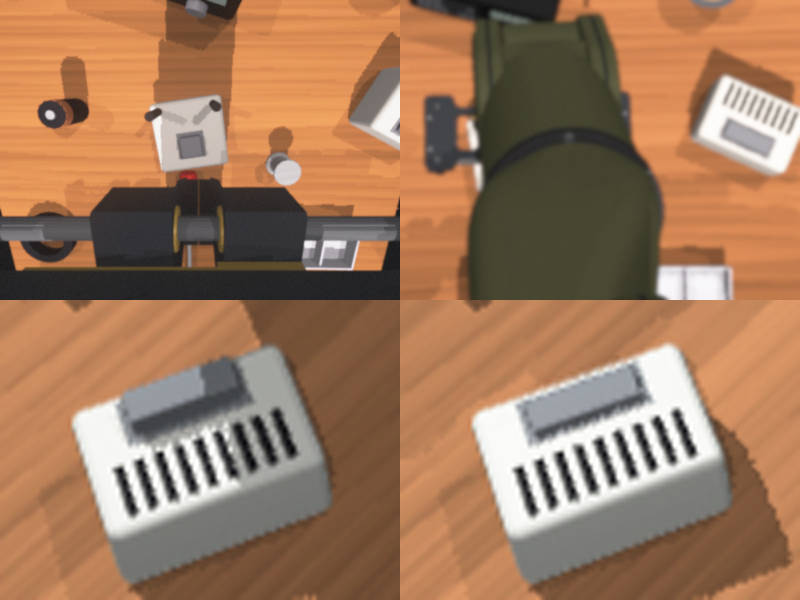

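The chime key sits low and the box has not moved. In the wrist view the repeater key (191,146) is slightly left of the finger line (197), so I'll shift 7 mm and descend.

Call:
step_arm:
  targets:
    - {"linear": [0, -0.0075, 0.03], "rotation": [0, 0, 0], "grip": 0}
    - {"linear": [0, -0.0075, 0.06], "rotation": [0, 0, 0], "grip": 0}
    - {"linear": [0, -0.0075, 0.09], "rotation": [0, 0, 0], "grip": 0}
    - {"linear": [0, -0.0075, 0.105], "rotation": [0, 0, 0], "grip": 0}
    - {"linear": [0, -0.0075, 0.115], "rotation": [0, 0, 0], "grip": 0}

```text
t: 6.1
ee_pos: [0.5184, -0.0163, 0.0592]
tool_rot: [[1.0, -0.001, -0.0], [-0.001, -1.0, -0.0], [-0.0, 0.0, -1.0]]
ft_force: [0.0, -0.3, 0.8]
gripper_width: 0.0005
finger_force: 0.0
```

Call:
step_arm:
  targets:
    - {"linear": [0, 0, 0.003], "rotation": [0, 0, 0], "grip": 0}
    - {"linear": [0, 0, 0.006], "rotation": [0, 0, 0], "grip": 0}
    - {"linear": [0, 0, 0.008], "rotation": [0, 0, 0], "grip": 0}
    - {"linear": [0, 0, 0.01], "rotation": [0, 0, 0], "grip": 0}
    - {"linear": [0, 0, 0.012], "rotation": [0, 0, 0], "grip": 0}

```text
t: 6.72
ee_pos: [0.5186, -0.0159, 0.048]
tool_rot: [[1.0, 0.0, 0.001], [0.0, -1.0, -0.0], [0.001, 0.0, -1.0]]
ft_force: [0.1, -0.3, 3.0]
gripper_width: 0.0004
finger_force: 1.6
```

Call:
step_arm:
  targets:
    - {"linear": [0, 0, 0.001], "rotation": [0, 0, 0], "grip": 0}
    - {"linear": [0, 0, 0.002], "rotation": [0, 0, 0], "grip": 0}
    - {"linear": [0, 0, 0.003], "rotation": [0, 0, 0], "grip": 0}
    - {"linear": [0, 0, 0.004], "rotation": [0, 0, 0], "grip": 0}
    - {"linear": [0, 0, 0.005], "rotation": [0, 0, 0], "grip": 0}

```text
t: 7.35
ee_pos: [0.5185, -0.0159, 0.0427]
tool_rot: [[1.0, 0.0, 0.0], [0.0, -1.0, -0.0], [0.0, 0.0, -1.0]]
ft_force: [0.8, -0.4, 2.4]
gripper_width: 0.0008
finger_force: 1.5
```

Call:
step_arm:
  targets:
    - {"linear": [0, 0, 0.0007], "rotation": [0, 0, 0], "grip": 0}
    - {"linear": [0, 0, 0.0015], "rotation": [0, 0, 0], "grip": 0}
    - {"linear": [0, 0, 0.0015], "rotation": [0, 0, 0], "grip": 0}

```text
t: 7.72
ee_pos: [0.5185, -0.0159, 0.0416]
tool_rot: [[1.0, 0.0, 0.001], [0.0, -1.0, -0.0], [0.001, 0.0, -1.0]]
ft_force: [0.9, -0.2, 7.8]
gripper_width: 0.0003
finger_force: 3.6
```

Call:
step_arm:
  targets:
    - {"linear": [0, 0, 0.0005], "rotation": [0, 0, 0], "grip": 0}
    - {"linear": [0, 0, 0.0005], "rotation": [0, 0, 0], "grip": 0}

```text
t: 7.98
ee_pos: [0.5185, -0.0159, 0.0414]
tool_rot: [[1.0, 0.0, 0.001], [0.0, -1.0, -0.0], [0.001, 0.0, -1.0]]
ft_force: [-0.0, -0.2, 10.6]
gripper_width: 0.0002
finger_force: 5.2
```

Call:
step_arm:
  targets:
    - {"linear": [0, 0, -0.005], "rotation": [0, 0, 0], "grip": 0}
    - {"linear": [0, 0, -0.02], "rotation": [0, 0, 0], "grip": 0}
    - {"linear": [0, 0, -0.05], "rotation": [0, 0, 0], "grip": 0}
    - {"linear": [0, 0, -0.09], "rotation": [0, 0, 0], "grip": 0}
    - {"linear": [0, 0, -0.13], "rotation": [0, 0, 0], "grip": 0}

```text
t: 8.6
ee_pos: [0.5176, -0.016, 0.1724]
tool_rot: [[1.0, 0.0, -0.001], [0.0, -1.0, -0.0], [-0.001, 0.0, -1.0]]
ft_force: [0.8, 0.1, 0.8]
gripper_width: 0.0007
finger_force: 0.0
```

Call:
step_arm:
  targets:
    - {"linear": [0, -0.05, 0], "rotation": [0, 0, 0], "grip": 0}
    - {"linear": [0.005, -0.11, 0], "rotation": [0, 0, 0], "grip": 0}
    - {"linear": [0.01, -0.17, 0], "rotation": [0, 0, 0], "grip": 0}
    - {"linear": [0.015, -0.23, 0], "rotation": [0, 0, 0], "grip": 0}
    - {"linear": [0.019, -0.28, 0], "rotation": [0, 0, 0], "grip": 0}

```text
t: 9.22
ee_pos: [0.5365, 0.2668, 0.1713]
tool_rot: [[1.0, 0.002, -0.0], [0.002, -1.0, 0.0], [-0.0, -0.0, -1.0]]
ft_force: [0.8, -0.2, 0.4]
gripper_width: 0.0005
finger_force: 0.0
```

Call:
step_arm:
  targets:
    - {"linear": [0, -0.03, 0], "rotation": [0, 0, 0], "grip": 0}
    - {"linear": [0, -0.052, 0], "rotation": [0, 0, 0], "grip": 0}
    - {"linear": [0, -0.052, 0], "rotation": [0, 0, 0], "grip": 0}
    - {"linear": [0, -0.052, 0], "rotation": [0, 0, 0], "grip": 0}
    - {"linear": [0, -0.052, 0], "rotation": [0, 0, 0], "grip": 0}

```text
t: 9.85
ee_pos: [0.5377, 0.3139, 0.1708]
tool_rot: [[1.0, -0.003, -0.0], [-0.003, -1.0, -0.001], [-0.0, 0.001, -1.0]]
ft_force: [-0.2, -0.6, -0.0]
gripper_width: 0.0004
finger_force: 0.0
```

Run:
```python
from cell import ctrl
import cv2,numpy as np
s=ctrl.read_state();print(s['t'],s['ee_pos'],s['ft_force'],s['gripper_width'])
a=cv2.resize(ctrl.capture('wrist'),(400,300));f=ctrl.capture('scene')
t=ctrl.capture('top')
o=cv2.imread('pics/scene0.png')[:,:,::-1]
z=lambda i:cv2.resize(i[186:261,210:310],(400,300),interpolation=cv2.INTER_CUBIC)
cv2.imwrite('pics/e.png',np.vstack([np.hstack([a,cv2.resize(t,(400,300))]),np.hstack([z(o),z(f)])])[:,:,::-1])
```

```text
9.85 [0.53770418 0.31390982 0.17082287] [-0.2156658  -0.58721356 -0.02793701] 0.00037403565911578175
```

View pics/e.png

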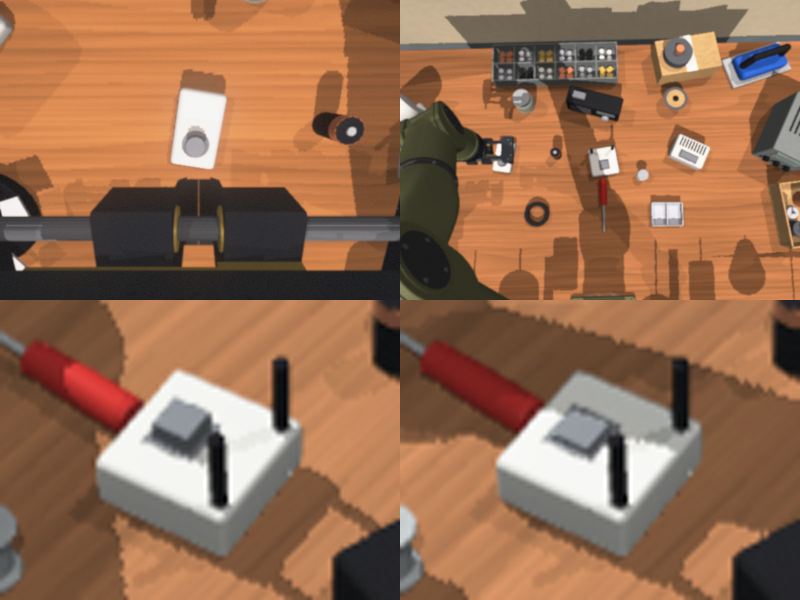

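The repeater key is down and nothing has moved. In the wrist view the button (196,143) is in line with the fingers (198). The elbow is near the lamp and fan, so I'll check clearance in the full scene view.

Run:
```python
from cell import ctrl
import cv2
cv2.imwrite('pics/f.png',ctrl.capture('scene')[:,:,::-1]);print(ctrl.read_state()['joints'])
```

```text
[-0.66054055  0.76982022  0.10126672  1.64524276 -0.10509112  0.73203016
 -2.08122192]
```

View pics/f.png

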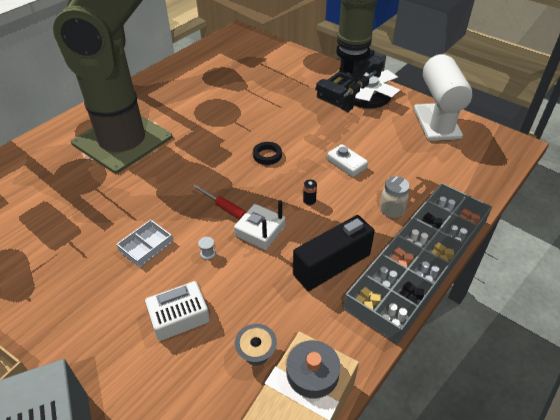

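The elbow is well above the fan and lamp, and the fan lies beyond the gripper body. I'll descend on the button.

Call:
step_arm:
  targets:
    - {"linear": [0, -0.002, 0.03], "rotation": [0, 0, 0], "grip": 0}
    - {"linear": [0, -0.002, 0.06], "rotation": [0, 0, 0], "grip": 0}
    - {"linear": [0, -0.002, 0.09], "rotation": [0, 0, 0], "grip": 0}
    - {"linear": [0, -0.002, 0.11], "rotation": [0, 0, 0], "grip": 0}
    - {"linear": [0, -0.002, 0.12], "rotation": [0, 0, 0], "grip": 0}

```text
t: 10.68
ee_pos: [0.537, 0.3178, 0.0497]
tool_rot: [[1.0, -0.0, -0.001], [-0.0, -1.0, -0.001], [-0.001, 0.001, -1.0]]
ft_force: [-0.2, -0.3, 0.4]
gripper_width: 0.0002
finger_force: 0.0
```

Call:
step_arm:
  targets:
    - {"linear": [0, 0, 0.003], "rotation": [0, 0, 0], "grip": 0}
    - {"linear": [0, 0, 0.006], "rotation": [0, 0, 0], "grip": 0}
    - {"linear": [0, 0, 0.008], "rotation": [0, 0, 0], "grip": 0}
    - {"linear": [0, 0, 0.01], "rotation": [0, 0, 0], "grip": 0}
    - {"linear": [0, 0, 0.012], "rotation": [0, 0, 0], "grip": 0}

```text
t: 11.3
ee_pos: [0.5376, 0.3183, 0.039]
tool_rot: [[1.0, 0.0, 0.001], [0.0, -1.0, 0.0], [0.001, -0.0, -1.0]]
ft_force: [-0.4, 0.4, 2.1]
gripper_width: 0.0005
finger_force: 0.9
```

Call:
step_arm:
  targets:
    - {"linear": [0, 0, 0.001], "rotation": [0, 0, 0], "grip": 0}
    - {"linear": [0, 0, 0.002], "rotation": [0, 0, 0], "grip": 0}
    - {"linear": [0, 0, 0.003], "rotation": [0, 0, 0], "grip": 0}
    - {"linear": [0, 0, 0.004], "rotation": [0, 0, 0], "grip": 0}

```text
t: 11.8
ee_pos: [0.5376, 0.3183, 0.0349]
tool_rot: [[1.0, 0.0, 0.001], [0.0, -1.0, 0.0], [0.001, -0.0, -1.0]]
ft_force: [0.1, 0.4, 2.3]
gripper_width: 0.0005
finger_force: 1.9
```

Call:
step_arm:
  targets:
    - {"linear": [0, 0, 0.001], "rotation": [0, 0, 0], "grip": 0}
    - {"linear": [0, 0, 0.002], "rotation": [0, 0, 0], "grip": 0}
    - {"linear": [0, 0, 0.002], "rotation": [0, 0, 0], "grip": 0}
    - {"linear": [0, 0, 0.002], "rotation": [0, 0, 0], "grip": 0}

```text
t: 12.3
ee_pos: [0.5376, 0.3183, 0.0344]
tool_rot: [[1.0, -0.0, 0.001], [-0.0, -1.0, 0.001], [0.001, -0.001, -1.0]]
ft_force: [-2.1, -2.5, 15.7]
gripper_width: 0.0004
finger_force: 7.6
```

The button has bottomed against its stop. Releasing.

Call:
step_arm:
  targets:
    - {"linear": [0, 0, -0.004], "rotation": [0, 0, 0], "grip": 0}
    - {"linear": [0, 0, -0.015], "rotation": [0, 0, 0], "grip": 0}
    - {"linear": [0, 0, -0.05], "rotation": [0, 0, 0], "grip": 0}
    - {"linear": [0, 0, -0.09], "rotation": [0, 0, 0], "grip": 0}
    - {"linear": [0, 0, -0.13], "rotation": [0, 0, 0], "grip": 0}

```text
t: 12.92
ee_pos: [0.5364, 0.3175, 0.1636]
tool_rot: [[1.0, 0.0, -0.002], [0.0, -1.0, -0.001], [-0.002, 0.001, -1.0]]
ft_force: [1.4, -1.4, -0.1]
gripper_width: 0.0006
finger_force: 0.0
```

Call:
step_arm:
  targets:
    - {"linear": [0, 0, 0], "rotation": [0, 0, 0], "grip": 0}
    - {"linear": [0, 0, 0], "rotation": [0, 0, 0], "grip": 0}
    - {"linear": [0, 0, 0], "rotation": [0, 0, 0], "grip": 0}

```text
t: 13.3
ee_pos: [0.5361, 0.3175, 0.1612]
tool_rot: [[1.0, 0.0, -0.003], [0.0, -1.0, -0.002], [-0.003, 0.002, -1.0]]
ft_force: [-0.9, -0.0, 0.5]
gripper_width: 0.0007
finger_force: 0.0
```

Run:
```python
from cell import ctrl
import cv2,numpy as np
f=ctrl.capture('scene');o=cv2.imread('pics/scene0.png')[:,:,::-1]
z=lambda i,u,v:cv2.resize(i[v-28:v+28,u-37:u+37],(260,200),interpolation=cv2.INTER_CUBIC)
cv2.imwrite('pics/g.png',np.vstack([np.hstack([z(i,*p) for p in((177,308),(260,224),(347,158))]) for i in(o,f)])[:,:,::-1])
```

```text
(no output)
```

View pics/g.png

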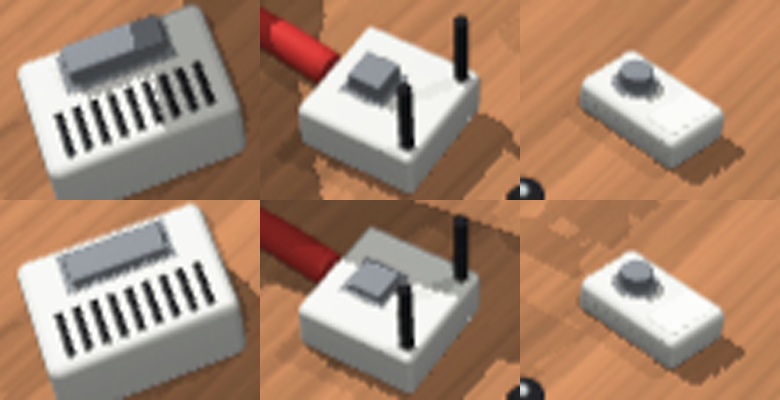

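Before (top row) and after (bottom row): both keys are down, the button has sprung back out, and none of the three units has moved.

```bash
python3 -c "
from cell import ctrl
print(ctrl.job_done())"
```

```text
the job is handed in; nothing more can be done
None
```

Job handed in: the chime key and then the repeater key were pressed down and stayed down, then the bell button was pressed fully in and sprang back (peak reading about 16 N), with the three units unmoved in the final pictures and the radio never touched.

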